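# Zero the field photometer on its blank under the spring-return calibration key

## Robot

A 6-joint arm with a two-finger parallel gripper is mounted at the origin on the work surface. World frame = base frame: x ahead of the robot, y to its left, z up, the work surface at z = 0. Lengths are in m, angles in rad, forces in N, time in s.
With the tool pointing down it reaches from about 0.3 to 0.775 m from the base axis. Payload 14.6 kg.
Tool frame: the origin (TCP) lies between the finger pads; the fingertips stand 14 mm ahead of it and the grasp point (between the pads) lies 5 mm behind it; z points along the fingers, y is the line along which they close (so a half turn about z gives the same grasp; the last joint's range is limited). The gripper opens to 94 mm and grips with 3 to 60 N. Pads are 16 mm wide; open, the fingers measure 119 mm over their backs; the gripper's body (75 mm by 177 mm) begins 78 mm behind the grasp point.
Start: joints at [1.247, 0.3, 1.521, -0, 1.321, -0.067], TCP at [0.14, 0.532, 0.219] pointing down, gripper open.
Joint ranges: [-3.03, 3.03], [-0.79, 2.21], [0.23, 2.52], [-1.04, 4.18], [0, 3.07], [-2.55, 2.55]. Speed limits (rad/s): [2.22, 2.22, 2.57, 3.14, 3.14, 3.14].

## Interface

Orientations are given as [roll, pitch, yaw] about the fixed x, y, z axes, in that order (R = Rz(yaw) Ry(pitch) Rx(roll)).
In Python, from station import ctrl gives the robot as it stands. The module is installed in compiled form; this text tells all that it offers.
- The arm moves only by the tool move_arm, never from a script. Its argument "targets" is a list of rows, each a list of 7 numbers: the opening, from -1 (shut) to 1 (fully open), then the shift along the tool's x, y, z in units of 50 mm (1.0 is 50 mm), then the turn, a rotation vector about the tool's x, y, z in rad. A call has 1 to 12 rows; each row is the pose to reach, as a shift and turn from the pose commanded when the call began, along the tool's axes at that moment; what a row does not reach only later rows make up. A row lasts 1/10 s, in which the tool goes at most 50 mm and 8.59 degrees, less where a joint would pass 70% of its speed; a pose out of reach is approached as far as the arm can. A call with a gripper value outside its range is refused whole. The fingers move at their own pace and stop on an object; "grip_force" is the grip in N (left out, the last holds). Time passes only in rows, so rows that repeat a pose let the fingers close. It gives the time, the measured TCP pose, the force, the opening and the grip force at its end, in the units of the state.
- ctrl.get_obs(): the state, without advancing time (a new reading comes with each control period).
- ctrl.camera(name): name is "side" or "top"; returns (picture, depth): 384x512x3 uint8, red, green, blue; 384x512 float32, m along the optical axis (not along the pixel's ray), 0 where there is no reading.
- ctrl.camera_params(name): a dict with "intrinsics" (3x3 intrinsics, pixels), "k1" (the pictures are not rectified: a ray, as slopes to the right and down, at radius r is drawn at 1 + k1 r^2 times it, then the intrinsics apply), "rvec" (rotation vector, rad) and "tvec" (3), from world to camera coordinates, as OpenCV has them. Camera axes: x right, y down, z forward; pixel columns grow to the right and rows downward; lengths in m; the calibration is good to about 2 mm. A picture is of the moment at which its call begins. camera_params takes no time and is no camera call.
- ctrl.hand_in(): hands the job in; it is judged then, once.
Trained networks look in the newest picture that a camera, given by its name, has taken for a name from the list of things; names that differ only in an ending like _2 or _b are one class to them, and where a whole thing is asked for, a point or a joint stands for the part that bears it (a point fixed in the world has none). Each returns a list of dicts, best first, with "score" (0 to 1); they miss things now and then, are a little off and sometimes report something else, mostly with a low value. They report only what shows in the picture. A call takes as long as a camera call. They do not tell look-alikes from the thing itself.
- ctrl.cut_out(camera, target): "region" (384x512 bool, what is visible of it) and "point" ([column, row] in pixels, amid what is visible of it).
- ctrl.tip_of(camera, target): "point" ([column, row] in pixels: a listed point, or the origin of a listed thing).
The state is a dict: "time_s": time; "qpos": joint angles; "joint_vel": joint speeds; "tau": joint torques, N m; "ee_pos": TCP position; "eef_rot": TCP orientation; "force": force on the tool from outside, world axes, zero at the start; "moment": the same for the moment, N m; "grip_width": finger opening in m; "grip_force": force on a finger pad.
Only numpy, scipy, OpenCV 4.12 (cv2) and the standard library are available. Lean on these libraries where they do the work, as an engineer would, in place of code of your own. Each camera call takes 0.05 s, during which the arm holds its last target. There are 200 camera calls.

## Task

Zero the field photometer: stand the blank vial (blue cap) upright in the round seat that rises from its panel and let go of it there, without dropping it in from above. Then take the key from its white foam block and put it into the key switch; its pins are sticky, so wiggle the key past them and do not force it, until the head sits fully home on the switch. Turn the key a quarter clockwise to its stop and keep it there: the switch springs back, so finish still gripping the turned key, with the blank standing in its seat and all the other things left alone.

Things in the scene. Friction and masses are not known exactly. Their poses are not given: they have to be found in the camera images.
- blank_vial: the blank: closed round glass vial, 25 mm in diameter and 60 mm tall, about 30 g, clear glass with a white band and a blue cap (top 14 mm, same diameter). Origin at the centre of its underside, z up its axis. It starts in one of the three holes of the vial rack
- sample_vial_a: sample vial of the same size, amber glass, black cap; stays in the rack
- sample_vial_b: sample vial of the same size, green glass, black cap; stays in the rack
- vial_rack: fixed grey rack, 190 (x) x 60 (y) x 28 mm high, three round holes 27 mm wide and 16 mm deep in a row along its x axis, 60 mm apart; a vial in it has its underside 12 mm above the table and 44 mm of it showing. Origin at the centre of its underside
- analyser: fixed photometer in an open black case, 280 (x, front to back) x 340 (y) x 110 mm high, its rim 2 mm higher; front at -x. Origin at the centre of its underside, on the table; z up. In its frame the vial seat stands at x = -75, y = 85 mm and the key switch at x = -75, y = -85 mm
- seat_floor (a point): centre of the floor of the vial seat, a bare aluminium turret 34 mm wide on the panel: floor 20 mm above the panel (130 mm above the table), with a rim 4 mm high round it, 30 mm inside diameter at the floor, flaring to 34 mm at its mouth
- key: the key, 25 g, upright in its block. Head: black plastic with a red stripe, 28 mm wide (key x), 9 mm thick (key y), 26 mm tall, flat faces. Origin at the centre of the head's flat underside, z up. Below it: round neck, 4 mm in diameter, to 7 mm down; steel blade 10 mm wide (x), 4 mm thick, to 20 mm down, then a blunt tapered tip
- key_block: fixed white foam block, 70 (x) x 170 (y) x 40 mm high. The key stands in a slot at y = +50 mm, its head's underside on the block's top, its width along the block's x; lift it 25 mm or more to clear. The reagent jar stands in a hole at y = -45 mm. Origin at the centre of its underside
- lock_face (a point): centre of the key switch's level steel face, 16 mm above the panel, 126 mm above the table; bezel 43 mm wide. x along the keyway (front to back of the analyser), z up. Keyway in the fixed face: 13 x 5.4 mm, 1.2 mm chamfer, 4.5 mm thick. Home: the key's origin at this point. The key can turn only within 2.5 mm of home, and cannot come out while turned
- key_switch (a joint): turn of the key switch's barrel, rad: 0 with its slot front to back (white mark), grows clockwise seen from above to its stop at 1.57 (green mark). A spring turns it back with 0.04 N m at 0 to 0.13 N m at the stop. The barrel's slot is 5.2 mm wide, so the blade has about 0.13 rad of play in it
- reagent_jar: small amber jar with a black cap, 36 mm wide, 50 mm tall, in the foam block; leave alone. Origin at its underside
- amber_bottle: amber bottle with a blue cap, 72 mm wide, 150 mm tall, behind the analyser's left; leave alone
- dropper_a: small black dropper bottle with a blue cap, 28 mm wide, 75 mm tall, at the analyser's front left corner; leave alone
- dropper_b: another such dropper bottle; leave alone
- carton_a: white reagent carton, 50 x 55 x 110 mm, behind the analyser's right; leave alone
- carton_b: another such carton; leave alone
- pin_a: pin inside the key switch: 6 mm ball, in from the keyway's +x end, 12 mm below lock_face, to 2.5 mm from the middle. Dry: moves outwards under about 6.5 N along x and stays there; over 18 N bends it. A straight push binds on it; strokes of 2 to 3 mm to and fro along x, each leaning lightly down and stopped at about 10 N, work it aside. Origin: ball's centre
- pin_b: the other pin, just like it, standing in from the keyway's -x end, 17 mm below lock_face; the key's tip meets it after pin_a. Origin at the ball's centre
- key_tip (a point): the key's tip, 23 mm below its origin: 3 mm wide, 2 mm thick, widening at about 50 degrees to its axis to the full 10 x 4 mm blade. The blade is alike both ways round: turned by half a turn about its axis it fits the lock just as well
There are look-alikes about, which are no part of the job. Leave any pink or yellow look-alike of the blank_vial alone.

How it is judged:
On the way, in this order (a step that is already met when the one before it is completed fails the run):
1. the blank vial stands upright in the seat, let go (horizontal distance between blank_vial and seat_floor below 0.004 m and z of blank_vial in the frame of seat_floor between -0.003 and 0.0025 m and angle between blank_vial's own z axis and vertical below 0.1 rad and contact force between the fingers and blank_vial below 0.1 N), for 0.2 s.
2. the key is fully home in the key switch (z of key in the frame of lock_face between -0.003 and 0.0025 m and horizontal distance between key and lock_face below 0.003 m and angle between key's own z axis and vertical below 0.15 rad), for 0.1 s.
At the end, for the whole second after the job is handed in: the key switch is held turned by at least 1.35 rad of its 1.57, the fingers gripping the key with more than 2 N, its head within 2.5 mm of the switch's face and 3 mm of its axis; the blank vial stands in its seat, untouched, within 4 mm of its centre and 2.5 mm of its floor, upright within 0.1 rad (all of step 1 and all of step 2 and value of joint key_switch above 1.35 rad and contact force between the fingers and key above 2 N); the arm keeps its last pose, push and grip.
It fails at once if the key is forced: more than 18 N between the key and a pin of the key switch before it is home ((contact force between key and pin_a above 18 N or contact force between key and pin_b above 18 N) and z of key in the frame of lock_face above 0.0025 m).
It fails at once if the blank vial is let go more than 12 mm above its seat (contact force between the fingers and blank_vial below 0.05 N and z of blank_vial in the frame of seat_floor above 0.012 m and horizontal distance between blank_vial and seat_floor below 0.03 m).
It fails at once if one of the other things is moved by more than 20 mm (distance of any of sample_vial_a, sample_vial_b, reagent_jar, amber_bottle, dropper_a, dropper_b, carton_a, carton_b from where it was at the start of the episode above 0.02 m).
It also fails if it takes over 72 s, if anything falls off the work surface, if the arm or the gripper's body presses on something with over 40 N, if the wrist force passes 120 N, or if a joint passes its speed limit or range.

## Working session

There is one attempt and no reset: what is moved stays moved. The work goes in short steps, Python scripts to look and compute and a tool call to move; the robot and the scene stay as the last step left them, time stands still between calls to the robot, and variables do not carry over. Pictures are saved under pics/ and viewed, at most 11 in all, crops included, and the job is handed in when it is done.

Besides the shell and the picture viewer there is one more tool, called after ">>>" as name(argument=value, ...) on one line, values as JSON. move_arm: Moves the arm, as the interface text tells. Its arguments: {"type":"object","properties":{"targets":{"type":"array"},"grip_force":{"type":"number"}},"required":["targets"]}

```bash
mkdir -p pics
cat > h.py <<'E'
import numpy as np, cv2
from station import ctrl
def cam(n):
    p=ctrl.camera_params(n); R=cv2.Rodrigues(np.array(p["rvec"],float))[0]
    return np.array(p["intrinsics"],float),p["k1"],R,np.array(p["tvec"],float).ravel()
def ray(n,px):
    K,k1,R,t=cam(n)
    u=cv2.undistortPoints(np.array(px,float).reshape(-1,1,2),K,np.array([k1,0,0,0.]))[:,0]
    return -R.T@t,(R.T@np.c_[u,np.ones(len(u))].T).T   # origin, dirs (unit camera z)
def at_z(n,px,z):
    o,d=ray(n,px); return o+d*((z-o[2])/d[:,2:3])
def at_depth(n,px,dep):
    o,d=ray(n,px); return o+d*np.array(dep).reshape(-1,1)
def proj(n,P):
    K,k1,R,t=cam(n); return cv2.projectPoints(np.array(P,float).reshape(-1,3),cv2.Rodrigues(R)[0],t,K,np.array([k1,0,0,0.]))[0][:,0]
def cloud(n,depth):
    v,u=np.mgrid[0:384,0:512]; P=at_depth(n,np.c_[u.ravel(),v.ravel()],depth.ravel()); return P.reshape(384,512,3)
E
python3 - <<'E'
from h import *
np.set_printoptions(precision=4,suppress=True)
ims=[]
for n in("side","top"):
    im,d=ctrl.camera(n); np.savez(f"{n}.npz",im=im,d=d); ims.append(im)
    print(n,"cam pos",ray(n,[[256,192]]))
    for th in("blank_vial","vial_rack","analyser","seat_floor","key","key_block","lock_face","reagent_jar","key_tip"):
        for r in ctrl.tip_of(n,th): 
            c=np.round(r["point"]).astype(int); print(th,round(r["score"],2),np.round(r["point"],1),end=" | ")
        print()
cv2.imwrite("pics/a.png",cv2.resize(ims[0],(800,600))[:,:,::-1]);cv2.imwrite("pics/b.png",cv2.resize(ims[1],(800,600))[:,:,::-1])
print(ctrl.get_obs())
E
```

```text
side cam pos (array([0.1403, 0.8937, 0.8933]), array([[ 0.3244, -0.7104, -0.6246]]))
blank_vial 0.75 [198.8 298.2] | blank_vial 0.6 [147.6 303.8] | blank_vial 0.55 [156.9 344.7] | blank_vial 0.54 [175.5 317.2] | 
vial_rack 0.82 [199.  331.5] | vial_rack 0.52 [288.4 314.2] | 
analyser 0.58 [241.5 225.2] | 
seat_floor 0.7 [249.9 221.7] | 
key 0.61 [303.7 152. ] | 
key_block 0.59 [304.  153.4] | 
lock_face 0.83 [277.7 180.8] | lock_face 0.65 [267.5 143.6] | 
reagent_jar 0.66 [310.  143.3] | 
key_tip 0.52 [307.7 159.8] | 
top cam pos (array([0.4196, 0.0206, 1.1362]), array([[ 0.1083,  0.0019, -0.9941]]))
blank_vial 0.64 [145.9 177.4] | blank_vial 0.58 [168.4 185.8] | blank_vial 0.47 [122.5 188.2] | blank_vial 0.45 [151.3 154.8] | blank_vial 0.43 [218.1 198.3] | blank_vial 0.19 [147.3 196.2] | 
vial_rack 0.96 [147.5 201.2] | 
analyser 0.64 [248.9 182.1] | 
seat_floor 0.67 [216.8 198.4] | 
key 0.72 [351.3 138. ] | key 0.59 [143.5 216.7] | key 0.57 [368.4 195.5] | 
key_block 0.91 [379.7 195.6] | 
lock_face 0.86 [275.7 199.9] | 
reagent_jar 0.64 [391.8 191.7] | 
key_tip 0.49 [368.1 201.2] | 
{'time_s': 1.0, 'qpos': array([ 1.2474,  0.2999,  1.521 , -0.    ,  1.3207, -0.0666]), 'joint_vel': array([ 0.0001, -0.0003, -0.0001,  0.0002,  0.0016,  0.0012]), 'tau': array([  0.0014, -53.1657, -35.2924,   0.0709,   0.0212,  -0.0001]), 'ee_pos': array([0.1397, 0.532 , 0.2194]), 'eef_rot': array([-3.1416,  0.    ,  2.8848]), 'force': array([-0.1991,  0.9371, -0.0421]), 'moment': array([-0.0227, -0.0287,  0.019 ]), 'grip_force': 0.0, 'grip_width': 0.09390945380889544}
```

View pics/a.png

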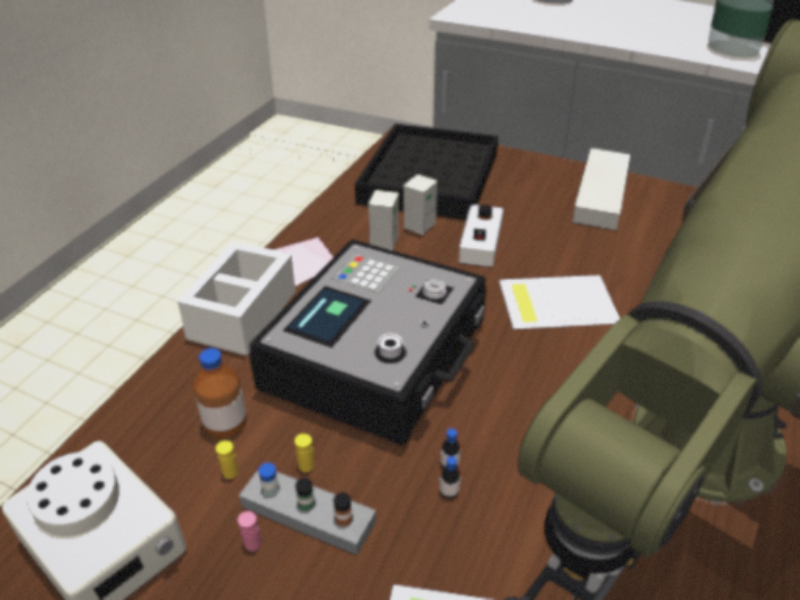

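View pics/b.png

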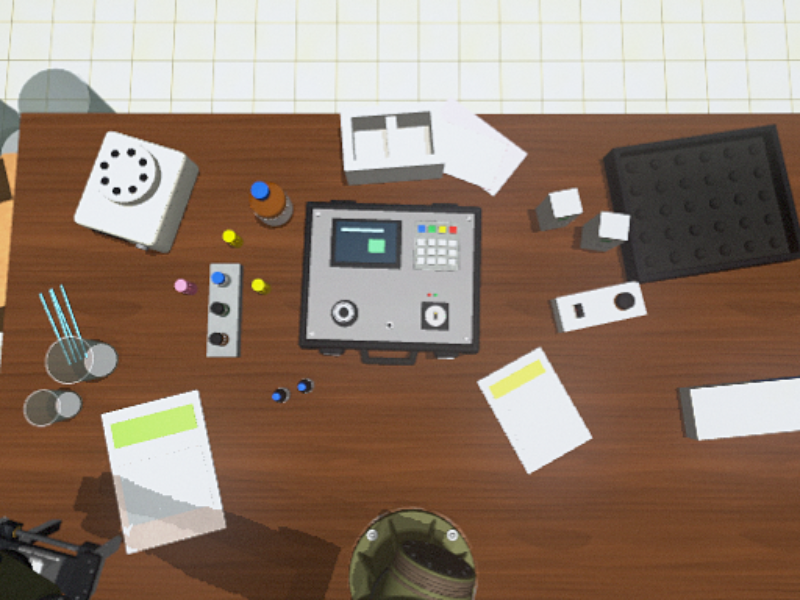

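The side view shows a rack with a blue-capped clear vial at (268,475), a green vial at (304,493) and an amber one at (343,507). There are loose yellow look-alikes at (227,460) and (304,452), and a pink one at (249,530). Only the blue-capped vial in the rack fits the blank. In the top view (800x600) it is at (219,278), the seat at (343,313), the lock at (435,316) and the key at (578,310). Next I measure with both cameras and confirm in one crop.

```bash
cat > m.py <<'E'
from h import *
np.set_printoptions(precision=4,suppress=True)
T=np.load("top.npz");S=np.load("side.npz")
P=cloud("top",T["d"]);z=P[...,2]
def rect(mask,name,zt):
    n,l,s,c=cv2.connectedComponentsWithStats(mask.astype(np.uint8));
    i=1+np.argmax(s[1:,4]); v,u=np.nonzero(l==i)
    Q=at_z("top",np.c_[u,v],zt)[:,:2]; r=cv2.minAreaRect((Q*1000).astype(np.float32)); print(name,r, "medz",np.median(z[l==i]),"mean",Q.mean(0))
U,V=np.meshgrid(np.arange(512),np.arange(384))
box=lambda a,b,c,d:(U>=a)&(U<b)&(V>=c)&(V<d)
rect(box(185,315,125,235)&(z>.09),"analyser",.111)
rect(box(350,420,175,215)&(z>.025),"block",.04)
rect(box(130,156,165,232)&(z>.018)&(z<.04),"rack",.028)
# tip points per both cameras
for n,px,zz,nm in [("top",[216.8,198.4],.130,"seat"),("side",[249.9,221.7],.130,"seat"),("top",[275.7,199.9],.126,"lock"),("side",[277.7,180.8],.126,"lock"),
  ("side",[147.6+24,303.8],.012,"?"),("side",[175.5,317.2],.012,"blank?"),("top",[145.9,177.4],.012,"blank"),("top",[368.4,195.5],.04,"key"),("side",[303.7,152.],.04,"key")]:
    print(nm,n,at_z(n,[px],zz))
# blue cap centroid
for n,D,b in(("top",T,box(130,156,165,190)),("side",S,box(150,190,285,320))):
    hsv=cv2.cvtColor(D["im"],cv2.COLOR_RGB2HSV); m=b&(hsv[...,0]>100)&(hsv[...,0]<125)&(hsv[...,1]>120)&(hsv[...,2]>60)
    v,u=np.nonzero(m); c=[u.mean(),v.mean()]; print("blue",n,c,m.sum(),at_z(n,[c],.070),[u.min(),u.max(),v.min(),v.max()])
def crop(D,a,b,c,d,w,h): return cv2.resize(D["im"][c:d,a:b],(w,h),interpolation=cv2.INTER_CUBIC)[:,:,::-1]
A=crop(T,205,295,170,230,450,300);B=crop(T,350,420,175,215,350,300)[:, :350]
C=crop(S,150,240,285,345,450,300);D=crop(S,290,325,125,170,350,300)
cv2.imwrite("pics/c.png",np.vstack([np.hstack([A,B]),np.hstack([C,D])]))
E
python3 m.py
```

```text
analyser ((575.5123901367188, 41.67042541503906), (338.41796875, 294.154541015625), 88.2109603881836) medz 0.11039392286276428 mean [0.5758 0.0413]
block ((538.8140869140625, -394.44873046875), (85.68695831298828, 214.81216430664062), 12.111625671386719) medz 0.03972217878981199 mean [ 0.5309 -0.3841]
rack ((520.15966796875, 382.7546691894531), (188.28407287597656, 63.32862091064453), 0.03335253521800041) medz 0.027565959804660034 mean [0.5188 0.3804]
seat top [[0.5106 0.1356 0.13  ]]
seat side [[0.5025 0.1364 0.13  ]]
lock top [[ 0.5067 -0.0346  0.126 ]]
lock side [[ 0.5053 -0.0476  0.126 ]]
? side [[0.6048 0.3555 0.012 ]]
blank? side [[0.5761 0.3845 0.012 ]]
blank top [[0.5895 0.3802 0.012 ]]
key top [[ 0.5283 -0.3307  0.04  ]]
key side [[ 0.5277 -0.3327  0.04  ]]
blue top [np.float64(139.1090909090909), np.float64(177.4)] 55 [[0.5807 0.3826 0.07  ]] [np.int64(135), np.int64(143), np.int64(174), np.int64(181)]
blue side [np.float64(170.6195652173913), np.float64(301.5652173913044)] 92 [[0.5795 0.3866 0.07  ]] [np.int64(166), np.int64(175), np.int64(297), np.int64(307)]
```

View pics/c.png

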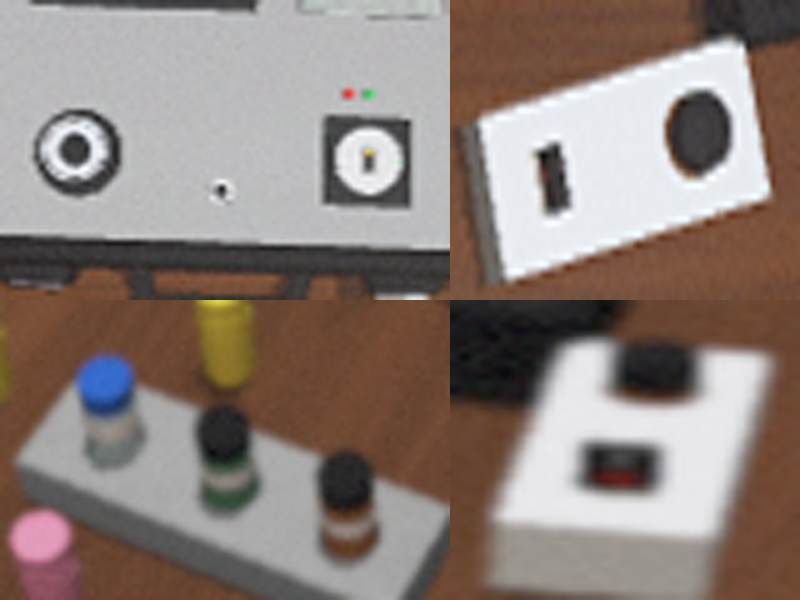

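The crop confirms it: the blue-capped clear vial at crop (106,400) in the rack is the blank. The key head with its red stripe is at the block's left slot, crop (552,178). Next I refine the centres to sub-pixel.

```bash
cat > m2.py <<'E'
from h import *
np.set_printoptions(precision=4,suppress=True)
T=np.load("top.npz");S=np.load("side.npz")
def blob(n,D,a,b,c,d,thr,zt,nm,dark=False,smax=60):
    im=cv2.resize(D["im"][c:d,a:b],None,fx=8,fy=8,interpolation=cv2.INTER_CUBIC); hsv=cv2.cvtColor(im,cv2.COLOR_RGB2HSV)
    m=(hsv[...,2]<thr) if dark else (hsv[...,2]>thr)&(hsv[...,1]<smax)
    cs=max(cv2.findContours(m.astype(np.uint8),cv2.RETR_EXTERNAL,cv2.CHAIN_APPROX_NONE)[0],key=cv2.contourArea)[:,0].astype(float)
    hull=cv2.convexHull(cs.astype(np.float32))[:,0]
    px=(cs+.5)/8-.5+[a,c]; hp=(hull+.5)/8-.5+[a,c]
    Q=at_z(n,px,zt)[:,:2]*1000; H=(at_z(n,hp,zt)[:,:2]*1000).astype(np.float32)
    M=cv2.moments(H.reshape(-1,1,2)); cen=np.array([M["m10"],M["m01"]])/M["m00"]
    r=cv2.minAreaRect(H); print(nm,n,"centroid",cen,"rect",np.round(r[0],1),np.round(r[1],1),round(r[2],1),"eqdiam",2*np.sqrt(M["m00"]/np.pi))
    return cen
for thr in(190,215):
    blob("top",T,268,290,190,214,thr,.126,"lock"); 
    blob("side",S,262,296,172,198,thr,.126,"lock")
    blob("top",T,209,232,190,212,thr,.134,"seat")
    blob("side",S,235,262,210,236,thr,.134,"seat")
for thr in(200,):
    blob("top",T,350,420,178,215,thr,.04,"block")
    blob("side",S,286,326,125,172,thr,.04,"block")
for thr in (80,110,):
    blob("top",T,363,376,192,206,thr,.066,"key",True); blob("side",S,298,315,144,158,thr,.066,"key",True)
E
python3 m2.py
```

```text
lock top centroid [501.6682 -41.9567] rect [501.9 -42. ] [37.  36.3] 44.9 eqdiam 36.91049600919069
lock side centroid [516.3784 -40.8789] rect [516.4 -40.7] [4.7 6.7] 22.7 eqdiam 5.710871272099369
seat top centroid [507.3288 127.774 ] rect [507.2 127.9] [32.6 36.6] 4.2 eqdiam 34.84606373209542
seat side centroid [507.828  128.1068] rect [507.5 127.6] [33.7 34.2] 28.5 eqdiam 35.175878529601626
lock top centroid [501.6289 -41.8649] rect [501.8 -41.7] [35.8 34.9] 37.8 eqdiam 35.426980954177985Traceback (most recent call last):
  File "m2.py", line 16, in <module>
    blob("side",S,262,296,172,198,thr,.126,"lock")
    ~~~~^^^^^^^^^^^^^^^^^^^^^^^^^^^^^^^^^^^^^^^^^^
  File "m2.py", line 7, in blob
    cs=max(cv2.findContours(m.astype(np.uint8),cv2.RETR_EXTERNAL,cv2.CHAIN_APPROX_NONE)[0],key=cv2.contourArea)[:,0].astype(float)
       ~~~^^^^^^^^^^^^^^^^^^^^^^^^^^^^^^^^^^^^^^^^^^^^^^^^^^^^^^^^^^^^^^^^^^^^^^^^^^^^^^^^^^^^^^^^^^^^^^^^^^^^^
ValueError: max() iterable argument is empty
```

```bash
sed -i 's/^for thr in(190,215):/for thr in(150,170):/' m2.py; python3 m2.py
```

```text
lock top centroid [502.2502 -42.7114] rect [502.2 -42.8] [63.6 69.5] 89.8 eqdiam 74.74750171242087
lock side centroid [499.9765 -33.2614] rect [496.9 -35.5] [ 93.1 113.9] 23.9 eqdiam 110.37075213090826
seat top centroid [504.2896 125.863 ] rect [504.3 126. ] [63.1 66.5] 0.1 eqdiam 72.65081498678622
seat side centroid [504.4044 143.1374] rect [504.8 143.9] [66.8 92.4] 24.3 eqdiam 87.30102071676889
lock top centroid [502.2502 -42.7114] rect [502.2 -42.8] [63.6 69.5] 89.8 eqdiam 74.74750171242087
lock side centroid [502.5626 -42.6532] rect [502.8 -42.5] [34.6 36.2] 22.9 eqdiam 35.391579502471345
seat top centroid [504.2896 125.863 ] rect [504.3 126. ] [63.1 66.5] 0.1 eqdiam 72.65081498678622
seat side centroid [508.1959 127.4643] rect [508.1 127.1] [39.5 40.4] 57.9 eqdiam 40.18994816906412
block top centroid [ 528.1887 -380.7522] rect [ 528.3 -380.9] [ 69.5 170.4] 12.0 eqdiam 122.35159823407791
block side centroid [ 528.1343 -378.5426] rect [ 528.4 -379.1] [ 69.1 169.8] 12.0 eqdiam 121.03177337328326
key top centroid [ 517.281 -327.496] rect [ 517.2 -327.6] [24.6 12.5] 12.7 eqdiam 19.27360672282695
key side centroid [ 512.557  -312.3642] rect [ 512.5 -312.5] [20.4 32.3] 19.2 eqdiam 28.149481280051855
key top centroid [ 517.042  -327.5831] rect [ 517.  -327.7] [26.3 14.3] 12.4 eqdiam 21.27315974677373
key side centroid [ 512.3416 -311.6799] rect [ 512.1 -311.7] [23.  38.6] 17.5 eqdiam 32.439044542338436
```

```bash
cat > go.py <<'E'
# python3 go.py x y z yaw : row (shift units, rz) from the present pose, tool kept pointing down
import sys; from h import *
from scipy.spatial.transform import Rotation as Ro
np.set_printoptions(precision=4,suppress=True)
o=ctrl.get_obs(); R=Ro.from_euler("xyz",o["eef_rot"]); a=list(map(float,sys.argv[1:]))
for i in range(0,len(a),4):
    G=Ro.from_euler("xyz",[np.pi,0,a[i+3]]); print(R.inv().apply(np.array(a[i:i+3])-o["ee_pos"])/.05,(R.inv()*G).as_rotvec())
print("t",o["time_s"],o["ee_pos"],o["eef_rot"],"F",o["force"],"M",o["moment"],"w",o["grip_width"],o["grip_force"],"q6",o["qpos"][5])
E
python3 go.py .580 .383 .14 3.1416 .580 .383 .052 3.1416
```

```text
[-9.2745 -0.6449  1.5889] [-0.      0.     -0.2568]
[-9.2745 -0.6449  3.3489] [-0.      0.     -0.2568]
t 1.0 [0.1397 0.532  0.2194] [-3.1416  0.      2.8848] F [-0.1991  0.9371 -0.0421] M [-0.0227 -0.0287  0.019 ] w 0.09390945380889544 0.0 q6 -0.06659046220862913
```

>>> move_arm(targets=[[0.1,-1,-0.07,0,0,0,-0.03],[0.1,-2,-0.14,0.1,0,0,-0.06],[0.1,-3,-0.21,0.2,0,0,-0.09],[0.1,-4,-0.28,0.4,0,0,-0.12],[0.1,-5,-0.35,0.6,0,0,-0.15],[0.1,-6,-0.42,0.8,0,0,-0.18],[0.1,-7,-0.5,1.0,0,0,-0.21],[0.1,-8,-0.57,1.2,0,0,-0.24],[0.1,-9,-0.63,1.4,0,0,-0.257],[0.1,-9.27,-0.645,1.59,0,0,-0.257],[0.1,-9.27,-0.645,1.59,0,0,-0.257],[0.1,-9.27,-0.645,1.59,0,0,-0.257]], grip_force=15)

```text
time_s: 2.2
ee_pos: [0.5795, 0.383, 0.1396]
eef_rot: [-3.141, -0.001, 3.141]
force: [0.1, -0.1, 0.4]
grip_width: 0.0518
grip_force: 0.0
```

```bash
python3 go.py .580 .383 .052 3.1416
python3 - <<'E'
from h import *
im,d=ctrl.camera("side"); cv2.imwrite("pics/d.png",cv2.resize(im[240:350,110:260],(750,550),interpolation=cv2.INTER_CUBIC)[:,:,::-1])
E
```

```text
[-0.0108  0.0004  1.7512] [-0.0003 -0.0008 -0.0003]
t 2.2 [0.5795 0.383  0.1396] [-3.1413 -0.0008  3.1413] F [ 0.0542 -0.1248  0.3903] M [0.0534 0.0064 0.0127] w 0.051800848441697196 0.0 q6 -1.039366840151721
```

View pics/d.png

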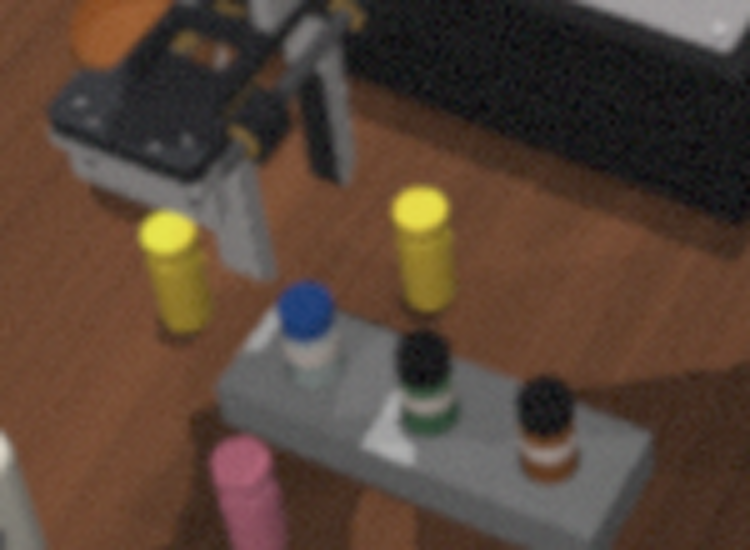

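The gripper hangs above the blank, with the fingers on either side of it along y. Nothing is in their way, since the yellow look-alikes stand clear.

>>> move_arm(targets=[[0.1,0,0,0.4,0,0,0],[0.1,0,0,0.8,0,0,0],[0.1,0,0,1.2,0,0,0],[0.1,0,0,1.5,0,0,0],[0.1,0,0,1.75,0,0,0],[0.1,0,0,1.75,0,0,0],[-0.6,0,0,1.75,0,0,0],[-0.6,0,0,1.75,0,0,0],[-0.6,0,0,1.75,0,0,0],[-0.6,0,0,1.75,0,0,0],[-0.6,0,0,1.75,0,0,0]], grip_force=15)

```text
time_s: 3.35
ee_pos: [0.58, 0.3832, 0.0531]
eef_rot: [3.141, 0.001, -3.141]
force: [0.6, -0.4, 3.6]
grip_width: 0.0249
grip_force: 15.0
```

```bash
python3 go.py .580 .383 .21 3.1416 .5075 .128 .21 3.11
```

```text
[-0.0018 -0.0016 -3.1389] [0.0005 0.0007 0.0002]
[ 1.449  -5.1014 -3.1424] [0.0005 0.0007 0.0318]
t 3.35 [0.58   0.3832 0.0531] [ 3.1411  0.0007 -3.1414] F [ 0.6206 -0.4418  3.6043] M [-0.0659  0.0986 -0.0344] w 0.02490562443055688 15.00043272972107 q6 -1.0398770313360532
```

>>> move_arm(targets=[[-0.6,0,0,-0.6,0,0,0],[-0.6,0,0,-1.4,0,0,0],[-0.6,0,0,-2.3,0,0,0],[-0.6,0,0,-3.14,0,0,0],[-0.6,0.2,-0.8,-3.14,0,0,0],[-0.6,0.5,-1.7,-3.14,0,0,0.01],[-0.6,0.75,-2.6,-3.14,0,0,0.02],[-0.6,1.0,-3.5,-3.14,0,0,0.03],[-0.6,1.25,-4.4,-3.14,0,0,0.03],[-0.6,1.45,-5.1,-3.14,0,0,0.03],[-0.6,1.45,-5.1,-3.14,0,0,0.03],[-0.6,1.45,-5.1,-3.14,0,0,0.03]])

```text
time_s: 4.55
ee_pos: [0.5075, 0.1277, 0.2099]
eef_rot: [3.141, 0.001, 3.11]
force: [-1.2, 0.8, -0.7]
grip_width: 0.0245
grip_force: 15.0
```

```bash
python3 go.py .5075 .128 .171 3.11
python3 - <<'E'
from h import *
np.set_printoptions(precision=2,suppress=True)
im,d=ctrl.camera("side"); cv2.imwrite("pics/e.png",cv2.resize(im[150:260,190:340],(750,550),interpolation=cv2.INTER_CUBIC)[:,:,::-1])
for r in ctrl.tip_of("side","blank_vial"): print(r)
o=ctrl.get_obs(); x,y,z=o["ee_pos"]; print("expected bottom/top px",proj("side",[[x,y,z-.041],[x,y,z+.019]]),(proj("side",[[x,y,z-.041],[x,y,z+.019]])-[190,150])*5, "seat",(proj("side",[[.5075,.128,.134]])-[190,150])*5)
E
```

```text
[0.0007 0.0062 0.7773] [0.0003 0.0007 0.0004]
t 4.55 [0.5075 0.1277 0.2099] [3.1413 0.0007 3.1104] F [-1.1889  0.8468 -0.6584] M [0.0116 0.0106 0.0421] w 0.02451786419837512 14.960649311542511 q6 -1.3632318114986433
{'point': [146.6, 300.5], 'score': 0.72}
{'point': [197.7, 298.2], 'score': 0.66}
{'point': [159.2, 346.1], 'score': 0.6}
{'point': [247.5, 206.0], 'score': 0.51}
expected bottom/top px [[249.17 207.19]
 [248.87 187.41]] [[295.86 285.95]
 [294.37 187.03]] seat [[297.45 338.96]]
```

View pics/e.png

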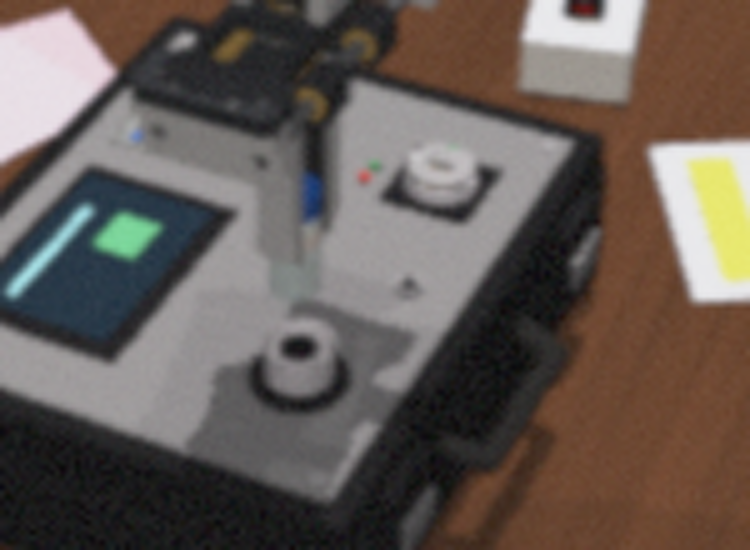

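The vial hangs from the gripper with its bottom at about (295,288), within 1 mm of the expected (296,286), and the seat is at (298,345) below it. I lower it.

>>> move_arm(targets=[[-0.6,0,0,0.2,0,0,0],[-0.6,0,0,0.4,0,0,0],[-0.6,0,0,0.55,0,0,0],[-0.6,0,0,0.65,0,0,0],[-0.6,0,0,0.7,0,0,0],[-0.6,0,0,0.74,0,0,0],[-0.6,0,0,0.74,0,0,0]])

```text
time_s: 5.35
ee_pos: [0.5074, 0.128, 0.1724]
eef_rot: [3.142, 0.0, 3.112]
force: [0.8, -0.2, -0.4]
grip_width: 0.0246
grip_force: 15.0
```

>>> move_arm(targets=[[-0.6,0,0,0.02,0,0,0],[-0.6,0,0,0.04,0,0,0],[-0.6,0,0,0.06,0,0,0],[-0.6,0,0,0.06,0,0,0]])

```text
time_s: 5.75
ee_pos: [0.5081, 0.1283, 0.1709]
eef_rot: [3.141, 0.003, 3.112]
force: [-1.3, 0.8, 10.7]
grip_width: 0.0247
grip_force: 15.0
```

```bash
python3 go.py .5075 .128 .171 3.11
python3 - <<'E'
from h import *
im,d=ctrl.camera("side"); cv2.imwrite("pics/f.png",cv2.resize(im[170:240,210:310],(800,560),interpolation=cv2.INTER_CUBIC)[:,:,::-1])
E
```

```text
[ 0.0116 -0.0058 -0.0015] [0.0009 0.0029 0.0018]
t 5.75 [0.5081 0.1283 0.1709] [3.1407 0.0029 3.1118] F [-1.3281  0.8093 10.7396] M [0.2594 0.2248 0.0414] w 0.024674507004575064 15.002549886703491 q6 -1.3638392815199734
```

View pics/f.png

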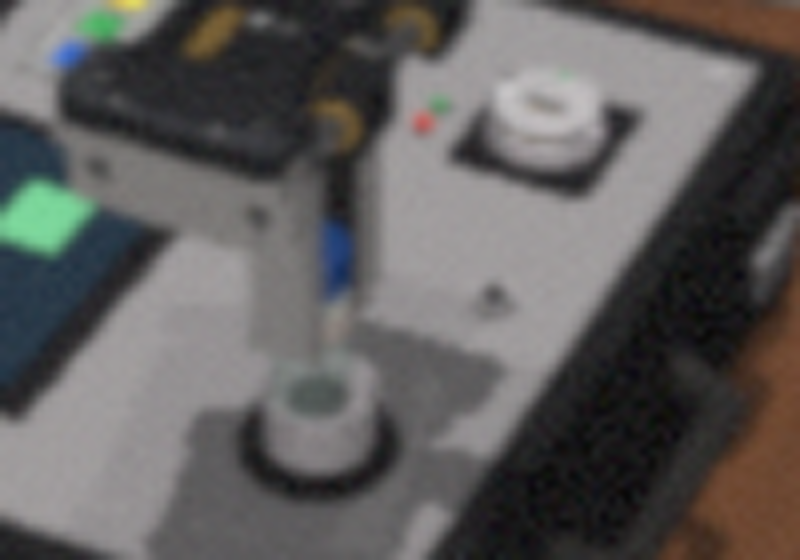

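The vial bottom sits inside the seat. Contact came at the floor height I expected (TCP 0.171), so I ease off a little and release it.

>>> move_arm(targets=[[-0.6,0,0,-0.01,0,0,0],[-0.4,0,0,-0.01,0,0,0],[-0.2,0,0,-0.01,0,0,0],[0,0,0,-0.01,0,0,0],[0,0,0,-0.01,0,0,0],[0,0,0,-0.01,0,0,0],[0,0,0,-0.5,0,0,0],[0,0,0,-1.2,0,0,0],[0,0,0,-1.9,0,0,0],[0,0,0,-1.9,0,0,0]])

```text
time_s: 6.8
ee_pos: [0.5086, 0.1283, 0.269]
eef_rot: [3.14, 0.007, 3.112]
force: [1.4, -0.6, -0.6]
grip_width: 0.0473
grip_force: 0.0
```

```bash
python3 go.py .5178 -.331 .26 3.351
python3 - <<'E'
from h import *
np.set_printoptions(precision=2,suppress=True)
im,d=ctrl.camera("side"); 
hsv=cv2.cvtColor(im,cv2.COLOR_RGB2HSV); m=np.zeros((384,512),bool); m[180:215,235:265]=True
m&=(hsv[...,0]>100)&(hsv[...,0]<125)&(hsv[...,1]>120)&(hsv[...,2]>60); v,u=np.nonzero(m)
print("blue",u.mean(),v.mean(),m.sum(),"expect cap top/mid",proj("side",[[.5075,.128,.190],[.5075,.128,.183]]))
im=np.vstack([im[170:240,210:310]]);cv2.imwrite("pics/g.png",cv2.resize(im,(800,560),interpolation=cv2.INTER_CUBIC)[:,:,::-1])
E
```

```text
[-0.4558 -9.1765  0.1691] [ 0.0006  0.0071 -0.2391]
t 6.8 [0.5086 0.1283 0.269 ] [3.1401 0.0069 3.1119] F [ 1.3547 -0.6094 -0.5508] M [0.022  0.0216 0.0068] w 0.0473072153238356 0.0 q6 -1.3638266707179778
blue 248.37878787878788 202.15151515151516 66 expect cap top/mid [[249.23 200.08]
 [249.26 202.36]]
```

View pics/g.png

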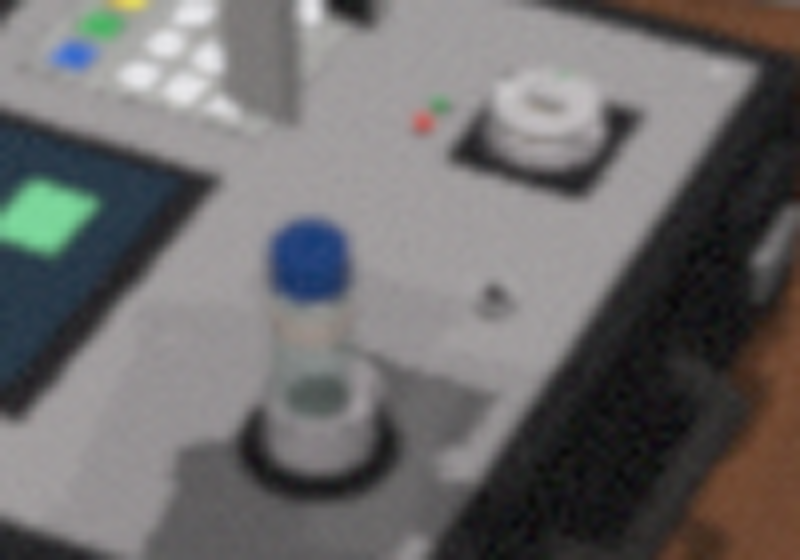

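The blank stands upright in its seat at (310,260) to (320,400), with the fingers clear. Now the key.

>>> move_arm(targets=[[-0.3,-0.04,-0.8,0,0,0.003,-0.02],[-0.3,-0.08,-1.7,0,0,0.007,-0.04],[-0.3,-0.12,-2.6,0,0,0.007,-0.07],[-0.3,-0.17,-3.5,0,0,0.007,-0.1],[-0.3,-0.22,-4.4,0,0,0.007,-0.12],[-0.3,-0.26,-5.3,0,0,0.007,-0.15],[-0.3,-0.3,-6.2,0,0,0.007,-0.17],[-0.3,-0.34,-7.1,0,0,0.007,-0.2],[-0.3,-0.4,-8,0.1,0,0.007,-0.22],[-0.3,-0.44,-8.8,0.17,0,0.007,-0.239],[-0.3,-0.456,-9.177,0.17,0,0.007,-0.239],[-0.3,-0.456,-9.177,0.17,0,0.007,-0.239]], grip_force=40)

```text
time_s: 8.05
ee_pos: [0.5156, -0.3332, 0.2536]
eef_rot: [3.139, -0.009, -2.935]
force: [-0.9, -0.1, 0.4]
grip_width: 0.0332
grip_force: 0.0
```

```bash
python3 go.py .5178 -.331 .10 3.351 .5178 -.331 .058 3.351
```

```text
[-0.0801  0.0258  3.0723] [ 0.003  -0.0091 -0.0029]
[-0.0877  0.0233  3.9122] [ 0.003  -0.0091 -0.0029]
t 8.05 [ 0.5156 -0.3332  0.2536] [ 3.1386 -0.0091 -2.9351] F [-0.9323 -0.1448  0.4374] M [0.053  0.026  0.0275] w 0.03318516613667423 0.0 q6 -2.408113509113022
```

>>> move_arm(targets=[[-0.3,-0.02,0.01,0.5,0,-0.004,0],[-0.3,-0.04,0.02,1.0,0.003,-0.009,0],[-0.3,-0.06,0.026,1.5,0.003,-0.009,0],[-0.3,-0.08,0.026,2,0.003,-0.009,0],[-0.3,-0.08,0.026,2.5,0.003,-0.009,0],[-0.3,-0.08,0.026,2.8,0.003,-0.009,0],[-0.3,-0.08,0.026,3.0,0.003,-0.009,0],[-0.3,-0.08,0.026,3.0,0.003,-0.009,0],[-0.3,-0.08,0.026,3.0,0.003,-0.009,0],[-0.3,-0.08,0.026,3.0,0.003,-0.009,0]])

```text
time_s: 9.05
ee_pos: [0.5195, -0.3295, 0.1071]
eef_rot: [-3.138, 0.003, -2.932]
force: [0.4, 0.2, 0.1]
grip_width: 0.0325
grip_force: 0.0
```

```bash
python3 go.py .5178 -.331 .058 3.351
python3 - <<'E'
from h import *
im,d=ctrl.camera("side"); im2,_=ctrl.camera("top")
A=cv2.resize(im[110:175,275:335],(400,433),interpolation=cv2.INTER_CUBIC);B=cv2.resize(im2[165:230,340:400],(400,433),interpolation=cv2.INTER_CUBIC)
cv2.imwrite("pics/i.png",np.hstack([A,B])[:,:,::-1])
o=ctrl.get_obs();x,y,z=o["ee_pos"]
print("side: key top, tips midpoint",(proj("side",[[.5178,-.331,.066],[x,y,z-.014]])-[275,110])*400/60)
E
```

```text
[ 0.0424 -0.0186  0.9816] [-0.0035  0.0032 -0.0002]
t 9.05 [ 0.5195 -0.3295  0.1071] [-3.1381  0.0032 -2.9324] F [0.4114 0.185  0.1481] M [ 0.0187 -0.0013  0.0188] w 0.03248788752602976 0.0 q6 -2.404882214132507
side: key top, tips midpoint [[212.4855646  241.92105853]
 [211.91775967 195.88188877]]
```

View pics/i.png

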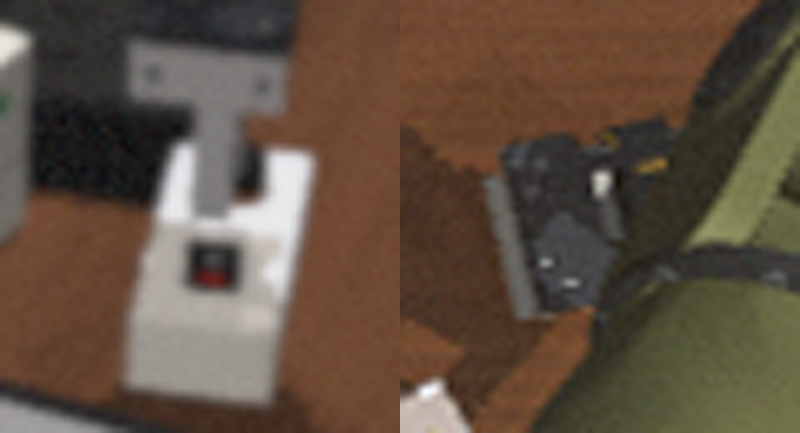

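The near finger is lined up over the key head (213,248), where my estimate puts it. I descend and grip.

>>> move_arm(targets=[[-0.3,0.04,-0.018,0.2,-0.003,0.003,0],[-0.3,0.042,-0.018,0.4,-0.003,0.003,0],[-0.3,0.042,-0.018,0.6,-0.003,0.003,0],[-0.3,0.042,-0.018,0.8,-0.003,0.003,0],[-0.3,0.042,-0.018,0.9,-0.003,0.003,0],[-0.3,0.042,-0.018,0.98,-0.003,0.003,0],[-0.3,0.042,-0.018,0.98,-0.003,0.003,0],[-0.3,0.042,-0.018,0.98,-0.003,0.003,0]])

```text
time_s: 9.95
ee_pos: [0.5175, -0.3308, 0.0572]
eef_rot: [3.141, -0.001, -2.932]
force: [0.2, -0.1, -0.7]
grip_width: 0.0332
grip_force: 0.0
```

```bash
python3 go.py .5178 -.331 .058 3.351
```

```text
[-0.0054 -0.0057 -0.0159] [ 0.0005 -0.0006 -0.0002]
t 9.95 [ 0.5175 -0.3308  0.0572] [ 3.1411 -0.0006 -2.9324] F [ 0.1751 -0.1303 -0.7363] M [ 0.0519  0.0447 -0.0468] w 0.03318487698928219 0.0 q6 -2.408258670414583
```

>>> move_arm(targets=[[-0.6,0,0,0,0,0,0],[-0.8,0,0,0,0,0,0],[-1,0,0,0,0,0,0],[-1,0,0,0,0,0,0],[-1,0,0,0,0,0,0],[-1,0,0,0,0,0,0]], grip_force=45)

```text
time_s: 10.55
ee_pos: [0.5174, -0.3307, 0.0571]
eef_rot: [3.141, -0.001, -2.932]
force: [-0.0, 0.4, 1.5]
grip_width: 0.0088
grip_force: 45.0
```

```bash
python3 go.py .5178 -.331 .20 3.351 .5021 -.0423 .20 3.11
```

```text
[-0.0048 -0.0051 -2.8578] [ 0.0007 -0.0008 -0.0002]
[-0.8967  5.7082 -2.8547] [ 0.0006 -0.0008  0.2408]
t 10.55 [ 0.5174 -0.3307  0.0571] [ 3.1409 -0.0008 -2.9324] F [-0.0371  0.4416  1.4884] M [ 0.0565  0.1585 -0.0489] w 0.008756911631227323 45.00078499317169 q6 -2.4082663966769005
```

>>> move_arm(targets=[[-1,0,0,-0.3,0,0,0],[-1,0,0,-0.8,0,0,0],[-1,0,0,-1.6,0,0,0],[-1,0,0,-2.4,0,0,0],[-1,-0.1,0.8,-2.85,0,0,0.03],[-1,-0.25,1.7,-2.85,0,0,0.07],[-1,-0.4,2.6,-2.85,0,0,0.11],[-1,-0.55,3.5,-2.85,0,0,0.15],[-1,-0.7,4.4,-2.85,0,0,0.19],[-1,-0.83,5.2,-2.85,0,0,0.24],[-1,-0.897,5.708,-2.85,0,0,0.24],[-1,-0.897,5.708,-2.85,0,0,0.24]])

```text
time_s: 11.75
ee_pos: [0.5018, -0.0398, 0.2001]
eef_rot: [3.141, -0.001, 3.114]
force: [0.4, -0.5, -0.4]
grip_width: 0.0085
grip_force: 45.0
```

>>> move_arm(targets=[[-1,0,0,0,0,0,0],[-1,0,0,0,0,0,0],[-1,0,0,0,0,0,0]])

```text
time_s: 12.05
ee_pos: [0.5021, -0.0433, 0.1996]
eef_rot: [3.141, -0.001, 3.11]
force: [0.1, -0.9, -1.1]
grip_width: 0.0086
grip_force: 45.0
```

```bash
python3 go.py .5021 -.0423 .170 3.11
python3 - <<'E'
from h import *
np.set_printoptions(precision=2,suppress=True)
im,d=ctrl.camera("side"); im2,_=ctrl.camera("top")
A=cv2.resize(im[135:205,240:310],(560,560),interpolation=cv2.INTER_CUBIC)
cv2.imwrite("pics/j.png",A[:,:,::-1])
o=ctrl.get_obs();x,y,z=o["ee_pos"]
print("side: key tip, head under, lock",(proj("side",[[x,y,z-.040],[x,y,z-.037],[x,y,z-.017],[.5021,-.0423,.126]])-[240,135])*8)
print("mm->px: x",(proj("side",[[x+.01,y,z],[x,y+.01,z],[x,y,z+.01]])-proj("side",[[x,y,z]]))*8)
print(ctrl.tip_of("side","key_tip"),ctrl.tip_of("side","lock_face"))
E
```

```text
[0.0004 0.0187 0.5916] [ 0.0005 -0.0012 -0.0005]
t 12.05 [ 0.5021 -0.0433  0.1996] [ 3.1411 -0.0012  3.1095] F [ 0.1056 -0.8825 -1.0814] M [ 0.0421  0.0396 -0.0312] w 0.008623436436406074 44.99989092350006 q6 -1.6976644440382986
side: key tip, head under, lock [[307.92 296.06]
 [308.16 288.76]
 [309.82 239.53]
 [304.34 377.42]]
mm->px: x [[-28.36  -7.19]
 [-11.68  16.03]
 [  0.85 -25.4 ]]
[{'point': [278.8, 172.3], 'score': 0.37}] [{'point': [278.9, 183.6], 'score': 0.72}]
```

View pics/j.png

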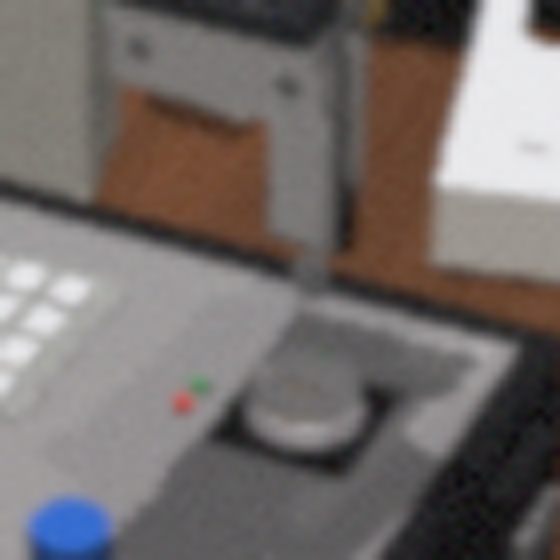

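The key hangs above the switch with its blade at (313,265). The lock face centre is at about (306,378), and the blank stands undisturbed. I go down to 3 mm above the face.

>>> move_arm(targets=[[-1,0,0.02,0.15,0,0,0],[-1,0,0.02,0.3,0,0,0],[-1,0,0.02,0.45,0,0,0],[-1,0,0.02,0.59,0,0,0],[-1,0,0.02,0.59,0,0,0],[-1,0,0.02,0.59,0,0,0]])

```text
time_s: 12.85
ee_pos: [0.5021, -0.0413, 0.1701]
eef_rot: [3.141, -0.001, 3.111]
force: [0.1, -0.2, -0.3]
grip_width: 0.0088
grip_force: 45.0
```

```bash
python3 go.py .5021 -.0423 .166 3.11
python3 - <<'E'
from h import *
np.set_printoptions(precision=2,suppress=True)
im,d=ctrl.camera("side"); im2,_=ctrl.camera("top")
A=cv2.resize(im[160:200,255:305],(800,640),interpolation=cv2.INTER_CUBIC)[:600]
cv2.imwrite("pics/k.png",A[:,:,::-1])
o=ctrl.get_obs();x,y,z=o["ee_pos"]
print("side: key tip, head under, lock",(proj("side",[[x,y,z-.040],[x,y,z-.037],[x,y,z-.017],[.5026,-.04265,.126]])-[255,160])*16+7.5)
print("mm->px: x",(proj("side",[[x+.01,y,z],[x,y+.01,z],[x,y,z+.01]])-proj("side",[[x,y,z]]))*16)
E
```

```text
[-0.0009 -0.021   0.0812] [ 0.0006 -0.0013  0.0009]
t 12.85 [ 0.5021 -0.0413  0.1701] [ 3.141  -0.0013  3.1109] F [ 0.1468 -0.249  -0.2955] M [ 0.0243 -0.0157  0.    ] w 0.00877835286009215 44.9999213218689 q6 -1.6951683010232097
side: key tip, head under, lock [[373.9  344.82]
 [374.38 330.62]
 [377.58 234.9 ]
 [374.23 360.45]]
mm->px: x [[-55.94 -14.57]
 [-23.11  32.54]
 [  1.64 -49.39]]
```

View pics/k.png

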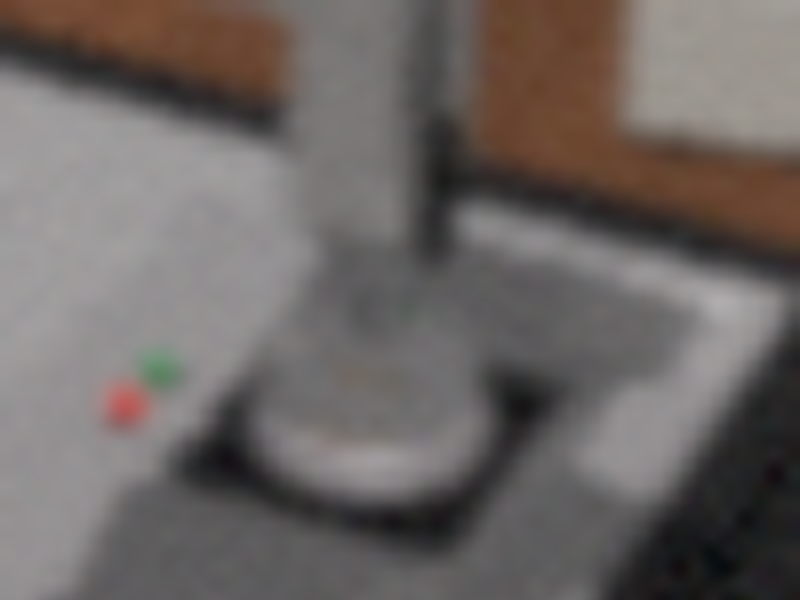

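>>> move_arm(targets=[[-1,0,-0.015,0.02,0,0,0],[-1,0,-0.015,0.04,0,0,0],[-1,0,-0.015,0.05,0,0,0],[-1,0,-0.015,0.06,0,0,0],[-1,0,-0.015,0.07,0,0,0],[-1,0,-0.015,0.07,0,0,0]])

```text
time_s: 13.55
ee_pos: [0.502, -0.042, 0.1665]
eef_rot: [3.141, -0.001, 3.111]
force: [0.3, 0.2, 0.3]
grip_width: 0.0089
grip_force: 45.0
```

```bash
python3 go.py .5021 -.0423 .164 3.11
```

```text
[-0.0018 -0.0053  0.051 ] [ 0.0006 -0.0012  0.0008]
t 13.55 [ 0.502  -0.042   0.1665] [ 3.141  -0.0012  3.1108] F [0.2837 0.1716 0.3091] M [ 0.0044 -0.0347  0.0147] w 0.008905615813017593 44.99986231327057 q6 -1.696624124110201
```

>>> move_arm(targets=[[-1,0,-0.003,0.01,0,0,0],[-1,0,-0.003,0.02,0,0,0],[-1,0,-0.003,0.03,0,0,0],[-1,0,-0.003,0.04,0,0,0],[-1,0,-0.003,0.04,0,0,0]])

```text
time_s: 14.05
ee_pos: [0.502, -0.0422, 0.1645]
eef_rot: [3.141, -0.001, 3.111]
force: [0.1, -0.6, 0.4]
grip_width: 0.0087
grip_force: 45.0
```

>>> move_arm(targets=[[-1,0,0,0.01,0,0,0],[-1,0,0,0.02,0,0,0],[-1,0,0,0.03,0,0,0],[-1,0,0,0.04,0,0,0],[-1,0,0,0.04,0,0,0]])

```text
time_s: 14.55
ee_pos: [0.502, -0.0422, 0.1625]
eef_rot: [3.141, -0.001, 3.111]
force: [0.3, -0.3, -0.1]
grip_width: 0.009
grip_force: 45.0
```

>>> move_arm(targets=[[-1,0,0,0.01,0,0,0],[-1,0,0,0.02,0,0,0],[-1,0,0,0.03,0,0,0],[-1,0,0,0.04,0,0,0],[-1,0,0,0.04,0,0,0]])

```text
time_s: 15.05
ee_pos: [0.502, -0.0422, 0.1605]
eef_rot: [3.141, -0.001, 3.111]
force: [-0.4, -0.5, -1.1]
grip_width: 0.0088
grip_force: 45.0
```

>>> move_arm(targets=[[-1,0,0,0.02,0,0,0],[-1,0,0,0.04,0,0,0],[-1,0,0,0.06,0,0,0],[-1,0,0,0.06,0,0,0],[-1,-0.01,0,0.06,0,0,0],[-1,-0.02,0,0.06,0,0,0],[-1,-0.03,0,0.06,0,0,0],[-1,-0.04,0,0.06,0,0,0],[-1,-0.04,0,0.06,0,0,0]])

```text
time_s: 15.95
ee_pos: [0.5037, -0.0422, 0.1575]
eef_rot: [3.141, -0.002, 3.111]
force: [-5.3, -0.1, 2.2]
grip_width: 0.0087
grip_force: 45.0
```

>>> move_arm(targets=[[-1,0.02,0,0,0,0,0],[-1,0.04,0,0,0,0,0],[-1,0.06,0,0,0,0,0],[-1,0.08,0,0,0,0,0],[-1,0.08,0,0,0,0,0]])

```text
time_s: 16.45
ee_pos: [0.5002, -0.0421, 0.1577]
eef_rot: [3.141, -0.0, 3.111]
force: [0.6, -0.1, -0.9]
grip_width: 0.0086
grip_force: 45.0
```

>>> move_arm(targets=[[-1,0.01,0,0,0,0,0],[-1,0.02,0,0,0,0,0],[-1,0.03,0,0,0,0,0],[-1,0.03,0,0,0,0,0]])

```text
time_s: 16.85
ee_pos: [0.4995, -0.0421, 0.1579]
eef_rot: [3.141, 0.002, 3.111]
force: [8.1, -0.5, -3.5]
grip_width: 0.0085
grip_force: 45.0
```

>>> move_arm(targets=[[-1,-0.03,0,0,0,0,0],[-1,-0.06,0,0,0,0,0],[-1,-0.06,0,0.02,0,0,0],[-1,-0.06,0,0.04,0,0,0],[-1,-0.06,0,0.06,0,0,0],[-1,-0.06,0,0.06,0,0,0]])

```text
time_s: 17.45
ee_pos: [0.5014, -0.0421, 0.1544]
eef_rot: [3.141, -0.002, 3.111]
force: [0.6, -0.3, 0.1]
grip_width: 0.0088
grip_force: 45.0
```

>>> move_arm(targets=[[-1,0,0,0.01,0,0,0],[-1,-0.01,0,0.015,0,0,0],[-1,-0.02,0,0.015,0,0,0],[-1,-0.03,0,0.015,0,0,0],[-1,-0.03,0,0.015,0,0,0]])

```text
time_s: 17.95
ee_pos: [0.5025, -0.0422, 0.1538]
eef_rot: [3.141, -0.003, 3.111]
force: [-5.7, 0.3, 3.2]
grip_width: 0.0087
grip_force: 45.0
```

>>> move_arm(targets=[[-1,-0.012,0,0,0,0,0],[-1,-0.012,0,0,0,0,0]])

```text
time_s: 18.15
ee_pos: [0.5031, -0.0422, 0.1538]
eef_rot: [3.141, -0.003, 3.111]
force: [-6.4, 0.3, 4.5]
grip_width: 0.0089
grip_force: 45.0
```

>>> move_arm(targets=[[-1,0.02,0,0,0,0,0],[-1,0.04,0,0,0,0,0],[-1,0.06,0,0.01,0,0,0],[-1,0.06,0,0.02,0,0,0],[-1,0.06,0,0.02,0,0,0]])

```text
time_s: 18.65
ee_pos: [0.5006, -0.0421, 0.1527]
eef_rot: [3.141, -0.001, 3.111]
force: [0.8, 0.2, -0.0]
grip_width: 0.0086
grip_force: 45.0
```

>>> move_arm(targets=[[-1,-0.015,0,0.01,0,0,0],[-1,-0.03,0,0.015,0,0,0],[-1,-0.045,0,0.015,0,0,0],[-1,-0.06,0,0.015,0,0,0],[-1,-0.065,0,0.015,0,0,0],[-1,-0.065,0,0.015,0,0,0]])

```text
time_s: 19.25
ee_pos: [0.5034, -0.0422, 0.1521]
eef_rot: [3.141, -0.003, 3.111]
force: [-5.1, 1.0, 3.6]
grip_width: 0.0087
grip_force: 45.0
```

>>> move_arm(targets=[[-1,0.02,0,0,0,0,0],[-1,0.04,0,0,0,0,0],[-1,0.06,0,0.01,0,0,0],[-1,0.065,0,0.02,0,0,0],[-1,0.065,0,0.02,0,0,0]])

```text
time_s: 19.75
ee_pos: [0.5006, -0.0421, 0.151]
eef_rot: [3.141, -0.001, 3.111]
force: [0.4, -0.8, 0.1]
grip_width: 0.0089
grip_force: 45.0
```

>>> move_arm(targets=[[-1,-0.015,0,0.005,0,0,0],[-1,-0.03,0,0.01,0,0,0],[-1,-0.045,0,0.01,0,0,0],[-1,-0.06,0,0.01,0,0,0],[-1,-0.07,0,0.01,0,0,0],[-1,-0.07,0,0.01,0,0,0]])

```text
time_s: 20.35
ee_pos: [0.5035, -0.0422, 0.1505]
eef_rot: [3.141, -0.003, 3.111]
force: [-6.6, -0.6, 3.0]
grip_width: 0.0085
grip_force: 45.0
```

>>> move_arm(targets=[[-1,0.02,0,0,0,0,0],[-1,0.04,0,0,0,0,0],[-1,0.05,0,0.01,0,0,0],[-1,0.05,0,0.02,0,0,0],[-1,0.05,0,0.02,0,0,0]])

```text
time_s: 20.85
ee_pos: [0.5017, -0.0421, 0.1496]
eef_rot: [3.141, -0.001, 3.111]
force: [0.2, -0.0, 0.3]
grip_width: 0.0085
grip_force: 45.0
```

>>> move_arm(targets=[[-1,0.01,0,0.01,0,0,0],[-1,0.02,0,0.015,0,0,0],[-1,0.03,0,0.015,0,0,0],[-1,0.04,0,0.015,0,0,0],[-1,0.05,0,0.015,0,0,0],[-1,0.05,0,0.015,0,0,0]])

```text
time_s: 21.45
ee_pos: [0.5, -0.0422, 0.1496]
eef_rot: [3.141, 0.002, 3.111]
force: [6.4, -0.4, 3.2]
grip_width: 0.0085
grip_force: 45.0
```

>>> move_arm(targets=[[-1,-0.02,0,0,0,0,0],[-1,-0.04,0,0,0,0,0],[-1,-0.05,0,0.01,0,0,0],[-1,-0.065,0,0.02,0,0,0],[-1,-0.065,0,0.02,0,0,0]])

```text
time_s: 21.95
ee_pos: [0.5025, -0.0421, 0.1477]
eef_rot: [3.141, -0.001, 3.111]
force: [3.2, -0.3, 1.1]
grip_width: 0.0088
grip_force: 45.0
```

>>> move_arm(targets=[[-1,0.015,0,0.005,0,0,0],[-1,0.03,0,0.01,0,0,0],[-1,0.045,0,0.01,0,0,0],[-1,0.055,0,0.01,0,0,0],[-1,0.065,0,0.01,0,0,0],[-1,0.065,0,0.01,0,0,0]])

```text
time_s: 22.55
ee_pos: [0.4999, -0.0421, 0.1477]
eef_rot: [3.141, 0.001, 3.111]
force: [8.0, 0.0, 2.9]
grip_width: 0.0087
grip_force: 45.0
```

>>> move_arm(targets=[[-1,-0.02,0,0,0,0,0],[-1,-0.04,0,0,0,0,0],[-1,-0.055,0,0.01,0,0,0],[-1,-0.065,0,0.02,0,0,0],[-1,-0.065,0,0.02,0,0,0]])

```text
time_s: 23.05
ee_pos: [0.502, -0.0421, 0.1458]
eef_rot: [3.141, -0.003, 3.111]
force: [-1.4, -0.7, -1.4]
grip_width: 0.0085
grip_force: 45.0
```

>>> move_arm(targets=[[-1,0.015,0,0.005,0,0,0],[-1,0.03,0,0.01,0,0,0],[-1,0.045,0,0.01,0,0,0],[-1,0.06,0,0.01,0,0,0],[-1,0.06,0,0.01,0,0,0]])

```text
time_s: 23.55
ee_pos: [0.5, -0.0421, 0.1462]
eef_rot: [3.141, 0.001, 3.111]
force: [5.1, -0.2, -2.0]
grip_width: 0.0089
grip_force: 45.0
```

>>> move_arm(targets=[[-1,-0.02,0,0,0,0,0],[-1,-0.035,0,0,0,0,0],[-1,-0.05,0,0.01,0,0,0],[-1,-0.05,0,0.02,0,0,0],[-1,-0.05,0,0.03,0,0,0],[-1,-0.05,0,0.03,0,0,0]])

```text
time_s: 24.15
ee_pos: [0.5017, -0.0422, 0.1442]
eef_rot: [3.141, -0.002, 3.111]
force: [-0.4, -0.3, 0.5]
grip_width: 0.0087
grip_force: 45.0
```

Only about 1 mm is left, with no resistance. I press lightly home.

>>> move_arm(targets=[[-1,0,0,0.01,0,0,0],[-1,0,0,0.02,0,0,0],[-1,0,0,0.03,0,0,0],[-1,0,0,0.03,0,0,0]])

```text
time_s: 24.55
ee_pos: [0.5019, -0.0422, 0.143]
eef_rot: [3.141, -0.001, 3.111]
force: [-2.5, 0.3, 3.3]
grip_width: 0.0091
grip_force: 45.0
```

>>> move_arm(targets=[[-1,0,0,0,0,0,0.08],[-1,0,0,0,0,0,0.16],[-1,0,0,0,0,0,0.24],[-1,0,0,0,0,0,0.32],[-1,0,0,0,0,0,0.4],[-1,0,0,0,0,0,0.4]], grip_force=55)

```text
time_s: 25.15
ee_pos: [0.5022, -0.0417, 0.1431]
eef_rot: [3.14, -0.001, 2.71]
force: [2.3, 6.0, 1.7]
grip_width: 0.0085
grip_force: 55.0
```

```bash
python3 go.py .5018 -.0422 .143 1.54
```

```text
[ 0.0029 -0.013   0.0012] [ 0.0007 -0.0013  1.1697]
t 25.15 [ 0.5022 -0.0417  0.1431] [ 3.1403 -0.0007  2.7097] F [2.2712 6.0291 1.7372] M [ 1.1011 -0.4311 -0.0126] w 0.008451655984870837 55.005438923835754 q6 -1.295717449050681
```

>>> move_arm(targets=[[-1,0.002,0.005,0,0,0,0.1],[-1,0.003,0.01,0,0,0,0.2],[-1,0.003,0.01,0,0,0,0.3],[-1,0.003,0.01,0,0,0,0.4],[-1,0.003,0.01,0,0,0,0.5],[-1,0.003,0.01,0,0,0,0.6],[-1,0.003,0.01,0,0,0,0.6]])

```text
time_s: 25.85
ee_pos: [0.5024, -0.0415, 0.1431]
eef_rot: [3.141, -0.001, 2.111]
force: [3.4, 3.2, 1.6]
grip_width: 0.0084
grip_force: 55.0
```

```bash
python3 go.py .5018 -.0422 .143 1.54
```

```text
[-0.006  -0.0168  0.0012] [ 0.0003 -0.0007  0.5715]
t 25.85 [ 0.5024 -0.0415  0.1431] [ 3.1411 -0.0005  2.1115] F [3.431  3.2286 1.5894] M [ 0.5602 -0.7583  0.0426] w 0.008390557706963965 55.00546932220459 q6 -0.6965159837921319
```

>>> move_arm(targets=[[-1,0.002,0.004,0,0,0,0.1],[-1,0.002,0.008,0,0,0,0.2],[-1,0.002,0.008,0,0,0,0.3],[-1,0.002,0.008,0,0,0,0.4],[-1,0.002,0.008,0,0,0,0.5],[-1,0.002,0.008,0,0,0,0.57],[-1,0.002,0.008,0,0,0,0.6],[-1,0.002,0.008,0,0,0,0.6]])

```text
time_s: 26.65
ee_pos: [0.5025, -0.0415, 0.1431]
eef_rot: [-3.141, -0.0, 1.514]
force: [3.7, 0.3, 2.2]
grip_width: 0.0089
grip_force: 55.0
```

```bash
python3 go.py .5018 -.0422 .143 1.54
```

```text
[-0.0146 -0.014   0.0015] [-0.0001 -0.0003 -0.0263]
t 26.65 [ 0.5025 -0.0415  0.1431] [-3.1415 -0.0003  1.5137] F [3.728  0.3341 2.1845] M [ 0.0347 -0.8175  0.1411] w 0.008900456158614076 55.00796735286713 q6 -0.0982243008305977
```

>>> move_arm(targets=[[-1,0,0,0,0,0,0.05],[-1,0,0,0.003,0,0,0.08],[-1,0,0,0.003,0,0,0.08],[-1,0,0,0.003,0,0,0.08]])

```text
time_s: 27.05
ee_pos: [0.5026, -0.0415, 0.1431]
eef_rot: [-3.141, -0.0, 1.433]
force: [4.3, -0.8, 5.1]
grip_width: 0.0085
grip_force: 55.0
```

```bash
python3 go.py .5018 -.0422 .143 1.54;python3 - <<'E'
from h import *
im,d=ctrl.camera("side"); cv2.imwrite("pics/l.png",cv2.resize(im[145:235,220:310],(600,600),interpolation=cv2.INTER_CUBIC)[:,:,::-1])
E
```

```text
[-0.0169 -0.013   0.001 ] [-0.0001 -0.0003 -0.1072]
t 27.05 [ 0.5026 -0.0415  0.1431] [-3.1415 -0.0003  1.4328] F [ 4.3097 -0.8243  5.1135] M [-0.2002 -0.956   0.1676] w 0.00850998990125437 55.01062452793121 q6 -0.01725343309392041
```

View pics/l.png

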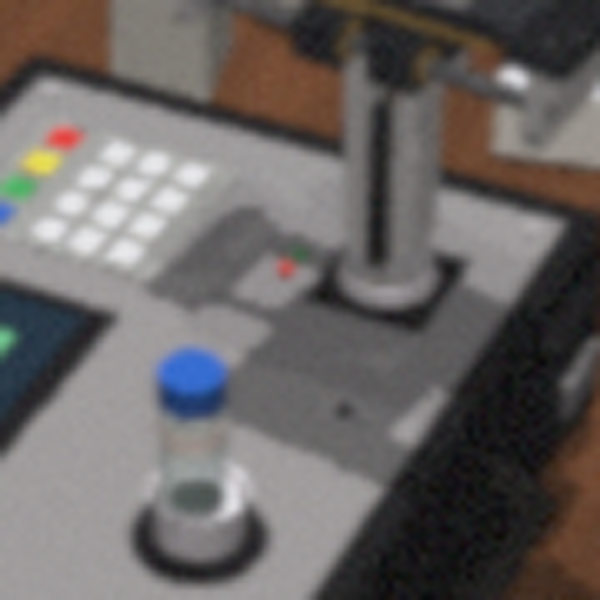

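>>> move_arm(targets=[[-1,0,0,0,0,0,0.04],[-1,0,0,0,0,0,0.07],[-1,0,0,0,0,0,0.07],[-1,0,0,0,0,0,0.07]])

```text
time_s: 27.5
ee_pos: [0.5025, -0.0415, 0.143]
eef_rot: [-3.141, -0.0, 1.362]
force: [5.1, -1.5, 5.7]
grip_width: 0.0086
grip_force: 55.0
```

```bash
python3 go.py .5018 -.0422 .143 1.54
```

```text
[-0.0172 -0.0114  0.0006] [-0.0002 -0.0003 -0.1777]
t 27.5 [ 0.5025 -0.0415  0.143 ] [-3.1414 -0.0002  1.3623] F [ 5.0562 -1.5198  5.6866] M [-0.2225 -0.8751  0.1443] w 0.008582307631802365 55.012062191963196 q6 0.05321613095291752
```

The tool has turned 1.75 rad, more than the stop plus the slot's play. The finger opening hasn't changed, so the key hasn't rotated in the pads. The picture shows the blank upright in its seat at (195,440) and the fingers on the seated key, so I hand in.

```bash
python3 -c "
from station import ctrl
print(ctrl.hand_in())"
```

```text
the job is handed in; nothing more can be done
None
```

I handed the job in at about 27.5 s with the blank upright in its seat and the key home and held, gripped, at about a quarter turn clockwise; no verdict came back, and I inferred the turn from how far the tool rotated.

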